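# Set the gauge rail's slider against the red stop

## Task

Set the gauge rail for the next batch of liners: press the yellow brake pad in the middle of the blue slider right down to free it, keep it pressed while you push the slider along the rail until it rests against the red stop, then take your finger off so that the pad springs up and the brake holds the slider there. Do not force the slider while its brake is on. It is a fingertip job: pick nothing up, and leave the piston, the liner and the screwdriver where they are.

Things in the scene. Friction and masses are not known exactly. Their poses are not given: they have to be found in the camera images.
- rail: Fixed gauge rail on the bench: dark steel bed 100 x 470 x 20 mm with a bright steel rail 44 mm wide on it, rail top 40 mm above the bench. Origin: middle of the bed's underside, on the bench. Its y axis runs along the rail, z is up; white scale ticks lie on its -x edge.
- slider (a joint): Position (m) of the blue slider along the rail's +y axis; 0 when the slider is in the middle of the rail. The slider is 96 mm across the rail and 84 mm along it (its middle is 42 mm from either end face). Freed, it slides with about 1 N; with the brake on it holds against about 50 N and must not be forced. It cannot leave the rail.
- slider_mid (a point): Point of the slider (does not go down with the pad): the middle of the yellow pad's top face while the pad is up, 74 mm above the bench. A raised lip stands on the slider at each end of the pad: 14 mm thick along the rail, 56 mm wide, top 82 mm above the bench (8 mm above the pad at rest); 56 mm free between the lips.
- brake_pad (a joint): How far the yellow pad (56 mm across the rail, 54 mm along it, ribbed top) is pressed down (m): 0 up, brake on; 0.006 fully down. A spring holds it up: it starts to move at about 5 N and is fully down at about 8.5 N. The brake is free once the pad is 0.002 down or more, and grips again when the pad comes up.
- red_stop: Red block clamped to the rail, on either side of the slider: 96 mm across the rail, 24 mm along it, top 62 mm above the bench (lower than the pad); black clamp knob at its +x side, out to 74 mm from the middle line. Origin: middle of its underside, on the rail's middle line, 20 mm above the bench. Fixed. The slider rests against it when their middles are 54 mm apart.
- grey_stop: The grey stop, same shape and origin as the red one, fixed on the other side of the slider. Not the one wanted.
- piston: Loose aluminium piston standing on the bench, 80 mm across, 72 mm tall, 0.6 kg. Origin: middle of its underside. Leave it alone.
- liner: Loose steel cylinder liner (tube) standing on the bench, 86 mm across, 90 mm tall, 0.7 kg. Origin: middle of its underside. Leave it alone.
- screwdriver: Loose screwdriver with a red handle, 200 mm long and 26 mm thick, lying on the bench on the robot's side of the rail, roughly parallel to it. Origin: middle of its length, underside; its x axis points to the tip. Leave it alone.

How it is judged:
By the outcome, as a careful person would: the job done as asked, in the order asked, and still so for the second after the job is handed in, with the robot touching nothing.
It also fails if it takes over 38 s, if anything falls off the work surface, if the arm or the gripper's body presses on something with over 40 N, if the wrist force passes 120 N, or if a joint passes its speed limit or range.

## Robot

A 6-joint arm with a two-finger parallel gripper is mounted at the origin on the work surface. World frame = base frame: x ahead of the robot, y to its left, z up, the work surface at z = 0. Lengths are in m, angles in rad, forces in N, time in s.
With the tool pointing down it reaches from about 0.35 to 0.975 m from the base axis. Payload 4.9 kg.
Tool frame: the origin (TCP) lies between the finger pads; the fingertips stand 25 mm ahead of it and the grasp point (between the pads) lies 6 mm ahead of it; z points along the fingers, y is the line along which they close (so a half turn about z gives the same grasp; the last joint's range is limited). The gripper opens to 85 mm and grips with 20 to 120 N. Pads are 22 mm wide; open, the fingers measure 114 mm over their backs; the gripper's body (76 mm by 85 mm) begins 54 mm behind the grasp point. The pads swing forward as they close: fully open they stand 13 mm farther back than shut.
Start: joints at [-1.271, 0.053, 1.613, -0, 1.476, -0.119], TCP at [0.254, -0.571, 0.256] pointing down, gripper open.
Joint ranges: [-3.01, 3.01], [-1.01, 2.22], [0.06, 2.58], [-1.02, 4.17], [0.09, 2.62], [-3.14, 3.14]. Speed limits (rad/s): [2.57, 2.57, 3.14, 3.14, 3.14, 3.14].

## Interface

Orientations are given as a unit quaternion [w, x, y, z].
In Python, from plant import manip gives the robot as it stands.
- The arm moves only by the shell command python3 -m inch 'ROWS'. ROWS is JSON, a list of rows, each a list of 3 entries, a list of its own where there are three numbers: the shift along the tool's x, y, z in m, then the turn, a rotation vector about the tool's x, y, z in rad, then the opening, from 0 (shut) to 1 (fully open). A call has 1 to 8 rows; each row shifts and turns the commanded pose from where the row before left it, along the tool's axes as they then stand; what a row does not reach is not made up. A row lasts 1/10 s, in which the tool goes at most 50 mm and 8.59 degrees, less where a joint would pass 70% of its speed; a pose out of reach is approached as far as the arm can. A call with a gripper value outside its range is refused whole. The fingers move at their own pace and stop on an object; the grip force is fixed at half the most. Time passes only in rows, so rows that do not move let the fingers close. It gives the time, the measured TCP pose, the force, the opening and the grip force at its end, in the units of the state.
- manip.state(): the state, without advancing time (a new reading comes with each control period).
- manip.grab_frame(name): name is "scene" or "top" or "wrist"; returns (picture, depth): 480x640x3 uint8, red, green, blue; 480x640 float32, m along the optical axis (not along the pixel's ray), 0 where there is no reading.
- manip.camera_params(name): a dict with "camera_matrix" (3x3 intrinsics, pixels), "k1" (the pictures are not rectified: a ray, as slopes to the right and down, at radius r is drawn at 1 + k1 r^2 times it, then the intrinsics apply), "rvec" (rotation vector, rad) and "tvec" (3), from world to camera coordinates, as OpenCV has them. Camera axes: x right, y down, z forward; pixel columns grow to the right and rows downward; lengths in m; the calibration is good to about 2 mm. A picture is of the moment at which its call begins: read the wrist's pose just before it. camera_params takes no time and is no camera call; for the wrist camera it gives the pose at the moment of the call.
- manip.job_done(): hands the job in; it is judged then, once.
Trained networks look in the newest picture that a camera, given by its name, has taken for a name from the list of things; names that differ only in an ending like _2 or _b are one class to them, and where a whole thing is asked for, a point or a joint stands for the part that bears it (a point fixed in the world has none). Each returns a list of dicts, best first, with "score" (0 to 1); they miss things now and then, are a little off and sometimes report something else, mostly with a low value. They report only what shows in the picture. A call takes as long as a camera call.
- manip.look_for(camera, label): "point" ([x, y, z] in m, in world coordinates, good to about 4 mm: the middle of the surface that is visible of it).
The state is a dict: "time": time; "joint_pos": joint angles; "joint_vel": joint speeds; "joint_efforts": joint torques, N m; "tool_pos": TCP position; "tool_rot": TCP orientation; "contact_force": force on the tool from outside, world axes, zero at the start; "ft_torque": the same for the moment, N m; "gripper_width": opening from 0.0 (shut) to 1.0 (fully open); "grasp_force": force on a finger pad.
Only numpy, scipy, OpenCV 4.12 (cv2) and the standard library are available. Lean on these libraries where they do the work, as an engineer would, in place of code of your own. Each camera call takes 0.05 s, during which the arm holds its last target. There are 200 camera calls.

## Working session

There is one attempt and no reset: what is moved stays moved. The work goes in short steps, Python scripts to look and compute and a shell command to move; the robot and the scene stay as the last step left them, time stands still between calls to the robot, and variables do not carry over. Pictures are saved under pics/ and viewed, at most 10 in all, crops included, and the job is handed in when it is done.

```bash
mkdir -p pics; cat > h.py <<'E'
import numpy as np, cv2
from plant import manip
def cam(n):
    p=manip.camera_params(n); K=np.array(p["camera_matrix"]); R=cv2.Rodrigues(np.array(p["rvec"],float))[0]; t=np.array(p["tvec"],float).ravel()
    return K,p["k1"],R,t
def cloud(n,d):
    K,k1,R,t=cam(n); v,u=np.mgrid[:480,:640]
    xd=(u-K[0,2])/K[0,0]; yd=(v-K[1,2])/K[1,1]; x,y=xd.copy(),yd.copy()
    for _ in range(8):
        s=1+k1*(x*x+y*y); x,y=xd/s,yd/s
    P=np.stack([x*d,y*d,d],-1); return (P-t)@R
E
python3 - <<'E'
from h import *
s=manip.state(); print(s)
for n in("top","scene"):
    im,d=manip.grab_frame(n); cv2.imwrite(f"pics/{n}0.png",im[:,:,::-1]); np.savez(f"pics/{n}0.npz",im=im,P=cloud(n,d),d=d)
    for l in("slider_mid","brake_pad","slider","red_stop","grey_stop","rail","piston","liner","screwdriver"):
        print(n,l,[(np.round(r["point"],3).tolist(),round(r["score"],2)) for r in manip.look_for(n,l)[:2]])
E
```

```text
{'time': 0.0, 'joint_pos': array([-1.27099416e+00,  5.33443065e-02,  1.61429315e+00, -1.31651629e-05,
        1.47598839e+00, -1.19004783e-01]), 'joint_vel': array([-1.28689482e-03,  4.26403025e-05,  4.84939803e-05,  3.74223073e-04,
       -1.36822360e-03, -1.25941405e-03]), 'joint_efforts': array([ 2.66872294e-04, -3.93675828e+01, -3.70180643e+01, -1.35614528e-04,
        6.97901094e-03,  6.58917321e-08]), 'tool_pos': array([ 0.25399451, -0.57043887,  0.25507125]), 'tool_rot': array([-1.01185177e-03,  9.78154456e-01,  2.07876953e-01, -9.82993043e-05]), 'contact_force': array([-0.18297657, -0.00635923,  0.3145702 ]), 'ft_torque': array([-0.02755952, -0.00273871, -0.00363391]), 'grasp_force': 0.0, 'gripper_width': 0.9967291310937688}
top slider_mid [([0.558, -0.04, 0.074], 0.87)]
top brake_pad [([0.561, -0.038, 0.074], 0.67)]
top slider [([0.558, -0.04, 0.072], 0.91)]
top red_stop [([0.562, -0.174, 0.067], 0.64)]
top grey_stop [([0.571, 0.17, 0.064], 0.61), ([0.711, -0.142, 0.07], 0.24)]
top rail [([0.561, -0.022, 0.039], 0.79)]
top piston [([0.694, 0.064, 0.072], 0.57)]
top liner [([0.71, -0.142, 0.069], 0.73)]
top screwdriver [([0.422, -0.058, 0.022], 0.93)]
scene slider_mid [([0.584, -0.031, 0.061], 0.78)]
scene brake_pad [([0.566, -0.039, 0.074], 0.74), ([0.586, -0.03, 0.07], 0.3)]
scene slider [([0.586, -0.034, 0.069], 0.86)]
scene red_stop [([0.575, -0.173, 0.057], 0.55)]
scene grey_stop [([0.591, 0.175, 0.062], 0.59)]
scene rail [([0.588, 0.003, 0.035], 0.73)]
scene piston [([0.719, 0.078, 0.068], 0.78)]
scene liner [([0.722, -0.129, 0.06], 0.57)]
scene screwdriver [([0.432, -0.057, 0.019], 0.67)]
```

View pics/top0.png

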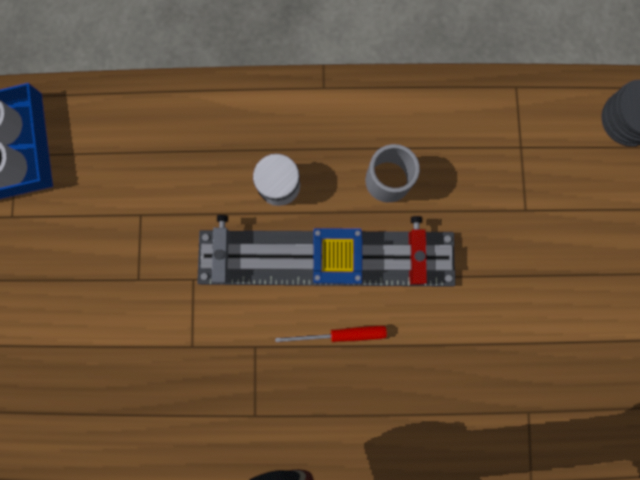

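```bash
python3 - <<'E'
from h import *
z=np.load("pics/top0.npz"); im=z["im"];P=z["P"];d=z["d"]
hsv=cv2.cvtColor(im,cv2.COLOR_RGB2HSV);H,S,V=[hsv[...,i].astype(int) for i in range(3)]
ok=(d>0)
def rep(n,m):
    m=m&ok; Q=P[m]; 
    c,sz,a=cv2.minAreaRect(Q[:,:2].astype(np.float32)*1000)
    print(n,m.sum(),np.median(Q,0).round(4),"rect",np.round(c,1),np.round(sz,1),round(a,2),np.percentile(Q[:,2],[5,50,95]).round(3))
x,y,zz=P[...,0],P[...,1],P[...,2]
roi=(abs(x-.56)<.08)&(abs(y+.0)<.28)
rep("yellow",roi&(H>18)&(H<35)&(S>110)&(zz>.06))
rep("blue",roi&(H>98)&(H<125)&(S>110)&(zz>.055))
R=roi&((H<8)|(H>172))&(S>120)
rep("red",R&(zz>.055)&(zz<.067)&(y<-.1))
rep("raily",roi&(zz>.033)&(zz<.046))
E
```

```text
yellow 977 [ 0.561  -0.0379  0.0746] rect [561.7 -37.8] [51.6 54.7] 89.09 [0.072 0.075 0.077]
blue 1355 [ 0.5578 -0.0405  0.0654] rect [561.5 -39.3] [82.5 93.1] 89.31 [0.062 0.065 0.083]
red 691 [ 0.5536 -0.1795  0.0619] rect [ 559.  -180.3] [25.1 94.7] 89.5 [0.059 0.062 0.065]
raily 4428 [0.5629 0.022  0.0403] rect [574.8 -19.2] [450.4 120. ] 88.97 [0.037 0.04  0.043]
```

The top view shows the slider with its yellow pad at (338,256), the red stop at (418,257) to its right (world -y) and the grey stop at (220,255). The network and colour measurements agree: pad middle ≈ (0.5615, -0.0385, 0.074), red stop ≈ (0.559, -0.180), rail yaw ≈ -1°. That leaves about 87 mm of travel toward -y. The first move squares the tool to the rail and shuts the fingers.

```bash
python3 -m inch '[[[0,0,0],[0,0,0.145],0],[[0,0,0],[0,0,0.145],0],[[0,0,0],[0,0,0.145],0],[[0.025,-0.04,0],[0,0,0],0],[[0.025,-0.04,0],[0,0,0],0],[[0.025,-0.04,0],[0,0,0],0],[[0.025,-0.04,0],[0,0,0],0],[[0.025,-0.04,0],[0,0,0],0]]'
```

```text
time: 1.8
tool_pos: [0.3831, -0.3714, 0.2565]
tool_rot: [0.0, 1.0, -0.008, 0.0]
contact_force: [1.0, -0.6, 0.1]
gripper_width: -0.002
grasp_force: 0.0
```

```bash
python3 -m inch '[[[0.025,-0.042,0],[0,0,0],0],[[0.025,-0.042,0],[0,0,0],0],[[0.025,-0.042,0],[0,0,0],0],[[0.025,-0.042,0],[0,0,0],0],[[0.025,-0.042,0],[0,0,0],0],[[0.025,-0.042,0],[0,0,0],0],[[0,0,0],[0,0,0],0]]'
```

```text
time: 2.5
tool_pos: [0.5384, -0.1189, 0.2564]
tool_rot: [-0.001, 1.0, -0.005, 0.0]
contact_force: [-0.5, -1.2, 0.2]
gripper_width: 0.002
grasp_force: 0.0
```

```bash
python3 -m inch '[[[0.011,-0.038,0],[0,0,0],0],[[0.011,-0.038,0],[0,0,0],0],[[0,0,0.04],[0,0,0],0],[[0,0,0.04],[0,0,0],0],[[0,0,0.035],[0,0,0],0],[[0,0,0.01],[0,0,0],0],[[0,0,0],[0,0,0],0],[[0,0,0],[0,0,0],0]]'; python3 - <<'E'
from h import *
s=manip.state();print(s["time"],s["tool_pos"],s["contact_force"])
im,d=manip.grab_frame("wrist");cv2.imwrite("pics/w1.png",im[:,:,::-1])
for l in("slider_mid","brake_pad"): print([(np.round(r["point"],3).tolist(),round(r["score"],2)) for r in manip.look_for("wrist",l)[:2]])
E
```

```text
time: 3.3
tool_pos: [0.5609, -0.0484, 0.1333]
tool_rot: [0.0, 1.0, -0.008, 0.001]
contact_force: [0.3, -0.1, 0.5]
gripper_width: -0.002
grasp_force: 0.0
3.3 [ 0.56085156 -0.04844019  0.13332724] [ 0.34024479 -0.14676366  0.48624568]
[([0.579, -0.034, 0.076], 0.76)]
[([0.572, -0.036, 0.073], 0.84)]
```

View pics/w1.png

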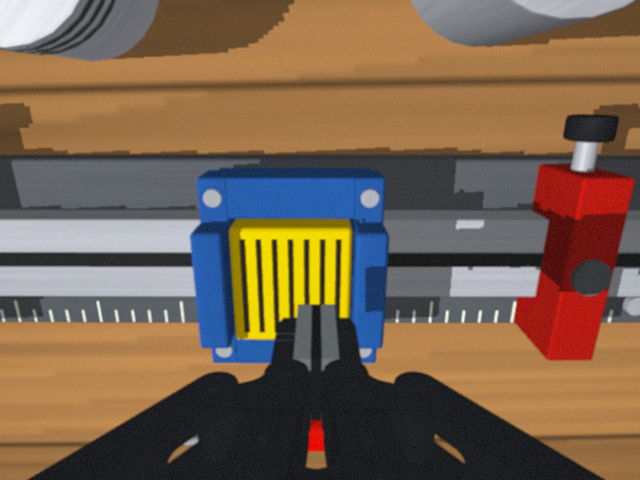

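The wrist view shows the shut fingertips at (316,310), above the yellow pad (232–352, 220–340). They are a little toward the red stop, which sits at (580,260). I'll shift 6 mm back toward the pad's middle and lower.

```bash
python3 -m inch '[[[0,-0.006,0.01],[0,0,0],0],[[0,0,0.012],[0,0,0],0],[[0,0,0.006],[0,0,0],0],[[0,0,0],[0,0,0],0],[[0,0,0],[0,0,0],0]]'
```

```text
time: 3.95
tool_pos: [0.5595, -0.0418, 0.1027]
tool_rot: [-0.0, 1.0, -0.008, -0.0]
contact_force: [0.0, -0.5, -0.1]
gripper_width: 0.004
grasp_force: 0.0
```

```bash
python3 -m inch '[[[0,0,0.003],[0,0,0],0],[[0,0,0.003],[0,0,0],0],[[0,0,0],[0,0,0],0],[[0,0,0],[0,0,0],0]]'
```

```text
time: 4.35
tool_pos: [0.5604, -0.042, 0.0984]
tool_rot: [0.0, 1.0, -0.008, 0.001]
contact_force: [-1.4, 0.3, 5.4]
gripper_width: 0.004
grasp_force: 2.3
```

```bash
python3 -m inch '[[[0,0,0.002],[0,0,0],0],[[0,0,0.002],[0,0,0],0],[[0,0,0],[0,0,0],0],[[0,0,0],[0,0,0],0]]'
```

```text
time: 4.75
tool_pos: [0.5604, -0.042, 0.0948]
tool_rot: [0.0, 1.0, -0.008, 0.001]
contact_force: [-1.8, 0.3, 6.3]
gripper_width: -0.005
grasp_force: 3.7
```

```bash
python3 -m inch '[[[0,0,0.002],[0,0,0],0],[[0,0,0],[0,0,0],0],[[0,0,0],[0,0,0],0]]'
```

```text
time: 5.05
tool_pos: [0.5604, -0.042, 0.093]
tool_rot: [0.0, 1.0, -0.008, 0.0]
contact_force: [-2.5, -0.2, 8.9]
gripper_width: -0.001
grasp_force: 4.2
```

```bash
python3 -m inch '[[[0,0,0.002],[0,0,0],0],[[0,0,0],[0,0,0],0],[[0,0,0],[0,0,0],0]]'
```

```text
time: 5.35
tool_pos: [0.5606, -0.0422, 0.0929]
tool_rot: [0.0, 1.0, -0.008, 0.0]
contact_force: [-7.3, 0.2, 18.9]
gripper_width: 0.0
grasp_force: 9.0
```

The pad is at its bottom stop at 18.9 N. Pushing toward the red stop.

```bash
python3 -m inch '[[[0,0.002,0],[0,0,0],0],[[0,0.004,0],[0,0,0],0],[[0,0.006,0],[0,0,0],0],[[0,0.006,0],[0,0,0],0],[[0,0.006,0],[0,0,0],0],[[0,0.006,0],[0,0,0],0],[[0,0,0],[0,0,0],0]]'; python3 - <<'E'
from h import *
im,d=manip.grab_frame("wrist");cv2.imwrite("pics/w2.png",im[:,:,::-1])
for l in("slider_mid","brake_pad","red_stop"): print([(np.round(r["point"],3).tolist(),round(r["score"],2)) for r in manip.look_for("wrist",l)[:2]])
E
```

```text
time: 6.05
tool_pos: [0.56, -0.0731, 0.0929]
tool_rot: [0.001, 1.0, -0.008, 0.0]
contact_force: [-8.3, -1.4, 17.9]
gripper_width: -0.001
grasp_force: 8.8
[([0.586, -0.065, 0.07], 0.73)]
[([0.577, -0.066, 0.063], 0.58), ([0.586, -0.063, 0.068], 0.24)]
[]
```

View pics/w2.png

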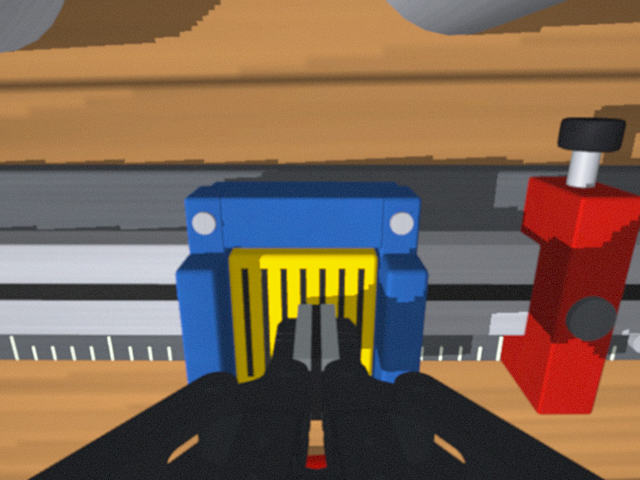

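The wrist view shows the slider moving with the fingertip at (316,310). The pad is down between the lips, and the red stop's near face at (530,290) is still ahead. I'll keep pushing.

```bash
python3 -m inch '[[[0,0.006,0],[0,0,0],0],[[0,0.007,0],[0,0,0],0],[[0,0.007,0],[0,0,0],0],[[0,0.007,0],[0,0,0],0],[[0,0.007,0],[0,0,0],0],[[0,0.007,0],[0,0,0],0],[[0,0.005,0],[0,0,0],0],[[0,0,0],[0,0,0],0]]'
```

```text
time: 7.05
tool_pos: [0.5592, -0.1194, 0.0929]
tool_rot: [0.001, 1.0, -0.008, 0.0]
contact_force: [-9.1, -0.8, 16.6]
gripper_width: -0.004
grasp_force: 8.6
```

```bash
python3 -m inch '[[[0,0.003,0],[0,0,0],0],[[0,0.003,0],[0,0,0],0],[[0,0.002,0],[0,0,0],0],[[0,0,0],[0,0,0],0]]'
```

```text
time: 7.45
tool_pos: [0.559, -0.127, 0.0929]
tool_rot: [0.001, 1.0, -0.008, 0.0]
contact_force: [-8.6, 0.2, 17.0]
gripper_width: -0.001
grasp_force: 8.6
```

```bash
python3 -m inch '[[[0,0.001,0],[0,0,0],0],[[0,0.001,0],[0,0,0],0],[[0,0,0],[0,0,0],0]]'
```

```text
time: 7.75
tool_pos: [0.559, -0.1288, 0.0929]
tool_rot: [0.001, 1.0, -0.008, 0.0]
contact_force: [-8.0, -0.0, 17.3]
gripper_width: 0.0
grasp_force: 8.7
```

```bash
python3 -m inch '[[[0,0.001,0],[0,0,0],0],[[0,0.001,0],[0,0,0],0],[[0,0,0],[0,0,0],0]]'
```

```text
time: 8.05
tool_pos: [0.559, -0.1308, 0.0929]
tool_rot: [0.001, 1.0, -0.008, 0.0]
contact_force: [-8.3, 0.6, 17.4]
gripper_width: 0.002
grasp_force: 8.7
```

```bash
python3 - <<'E'
from h import *
im,d=manip.grab_frame("wrist");cv2.imwrite("pics/w3.png",im[:,:,::-1])
print(manip.state()["contact_force"],manip.state()["tool_pos"])
E
```

```text
[-7.83905493  0.29702669 17.1687823 ] [ 0.5589514  -0.13072124  0.09287268]
```

View pics/w3.png

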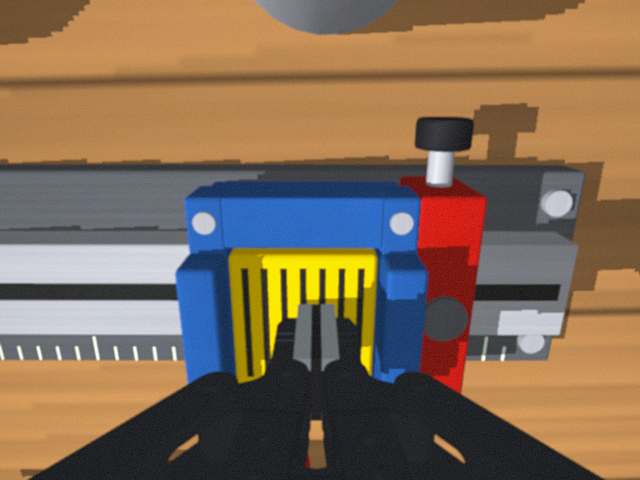

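The wrist view shows the slider's end face (x≈418) right by the red stop (420–485), with no sideways force yet. I'll creep on until there is a reaction.

```bash
python3 -m inch '[[[0,0.001,0],[0,0,0],0],[[0,0,0],[0,0,0],0],[[0,0,0],[0,0,0],0]]'
```

```text
time: 8.4
tool_pos: [0.559, -0.131, 0.0929]
tool_rot: [0.0, 1.0, -0.008, 0.0]
contact_force: [-8.0, 3.1, 17.1]
gripper_width: -0.0
grasp_force: 9.0
```

```bash
python3 -m inch '[[[0,0.001,0],[0,0,0],0],[[0,0,0],[0,0,0],0],[[0,0,0],[0,0,0],0]]'
```

```text
time: 8.7
tool_pos: [0.559, -0.1312, 0.0929]
tool_rot: [-0.001, 1.0, -0.008, -0.0]
contact_force: [-7.5, 6.0, 18.7]
gripper_width: 0.001
grasp_force: 9.4
```

Resting on the stop: the y reaction rose to 6 N and motion stopped. I'll ease back slightly, still bearing on the stop, then lift straight up.

```bash
python3 -m inch '[[[0,-0.001,0],[0,0,0],0],[[0,0,-0.003],[0,0,0],0],[[0,0,-0.004],[0,0,0],0],[[0,0,-0.006],[0,0,0],0],[[0,0,-0.02],[0,0,0],0],[[0,0,-0.04],[0,0,0],0],[[0,0,-0.04],[0,0,0],0],[[0,0,0],[0,0,0],0]]'; python3 - <<'E'
from h import *
im,d=manip.grab_frame("wrist");cv2.imwrite("pics/w4.png",im[:,:,::-1])
im,d=manip.grab_frame("top");P=cloud("top",d)
hsv=cv2.cvtColor(im,cv2.COLOR_RGB2HSV)
for l in("slider_mid","brake_pad","red_stop","piston","liner","screwdriver"): print(l,[np.round(r["point"],3).tolist() for r in manip.look_for("top",l)[:1]])
for l in("slider_mid","brake_pad"): print(l,[np.round(r["point"],3).tolist() for r in manip.look_for("wrist",l)[:1]])
s=manip.state();print(s["tool_pos"],s["contact_force"])
E
```

```text
time: 9.5
tool_pos: [0.5617, -0.1321, 0.2096]
tool_rot: [0.002, 1.0, -0.008, 0.006]
contact_force: [1.1, -0.3, 0.5]
gripper_width: 0.001
grasp_force: 0.0
slider_mid [[0.535, -0.139, 0.063]]
brake_pad [[0.543, -0.136, 0.074]]
red_stop [[0.527, -0.18, 0.062]]
piston [[0.696, 0.067, 0.069]]
liner [[0.736, -0.119, 0.067]]
screwdriver [[0.57, 0.168, 0.061]]
slider_mid [[0.571, -0.128, 0.073]]
brake_pad [[0.564, -0.125, 0.075]]
[ 0.55788884 -0.13068662  0.2011793 ] [ 0.29686388  0.15619406 -0.58476562]
```

View pics/w4.png

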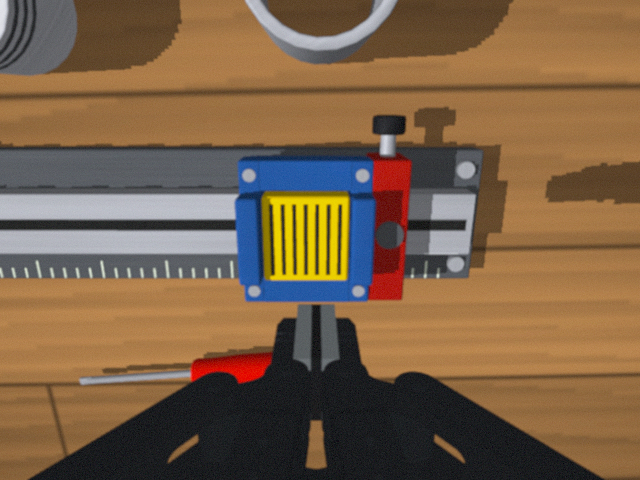

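The slider (240–372) sits flush with the red stop (370–410). The pad reads z≈0.074, so it is up, and the finger is clear. One zoom on the joint before handing in.

```bash
python3 -c "
import cv2;i=cv2.imread('pics/w4.png')[140:310,230:420];cv2.imwrite('pics/w4c.png',cv2.resize(i,None,fx=3.4,fy=3.4,interpolation=cv2.INTER_CUBIC))"
```

```text
(no output)
```

View pics/w4c.png

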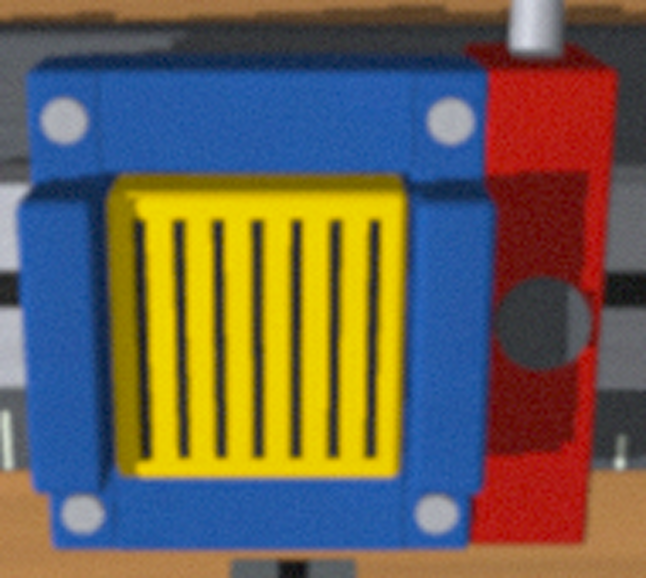

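The zoom shows no gap between the blue end face (x≈485) and the red stop, and the pad is up.

```bash
python3 -c "
from plant import manip
print(manip.job_done())"
```

```text
the job is handed in; nothing more can be done
None
```

The job is handed in: I pressed the pad right down, pushed the slider until it rested against the red stop and lifted off; the last pictures show no gap, the pad up and the finger clear.

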